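# Swap the weights on two wick hangers and cross the slots

## Robot

A 6-joint arm with a two-finger parallel gripper is mounted at the origin on a cart in front of the work surface, level with it; the furniture and walls round the work are solid. World frame = base frame: x ahead of the robot, y to its left, z up, the work surface at z = 0. Lengths are in mm, angles in degrees, forces in N, time in s.
With the tool pointing down it reaches from about 300 to 875 mm from the base axis. Payload 4.2 kg.
Tool frame: the origin (TCP) lies midway between the tips of the shut fingers; the grasp point (between the pads) lies 19 mm behind it; z points along the fingers, y is the line along which they close (so a half turn about z gives the same grasp; the last joint's range is limited). The gripper opens to 85 mm and grips with 20 to 120 N. Pads are 22 mm wide; open, the fingers measure 114 mm over their backs; the gripper's body (76 mm by 85 mm) begins 54 mm behind the grasp point. The pads swing forward as they close: fully open they stand 13 mm farther back than shut.
Start: joints at [-74.313, 18.312, 89.639, -0, 72.044, -1.146], TCP at [166.518, -550.376, 231.338] pointing down, gripper open.
Joint ranges: [-177.97, 177.97], [-48.28, 115.42], [12.27, 149.76], [-77.06, 257.06], [2.81, 150.46], [-146.56, 146.56]. Speed limits (degrees/s): [147.25, 147.25, 180, 180, 180, 180].

## Interface

Orientations are given as [roll, pitch, yaw] about the fixed x, y, z axes, in that order (R = Rz(yaw) Ry(pitch) Rx(roll)).
In Python, from rig import r, cams, ticket gives the robot as it stands.
- The arm moves only by the tool carry_out, never from a script. Its argument "increments" is one flat list of numbers, 7 for each row, row after row: the shift along the world's x, y, z in cm, then the turn, a rotation vector about the world's x, y, z in rad, then the opening, from -1 (shut) to 1 (fully open), so that 0 is half open. In form: [tx, ty, tz, wx, wy, wz, gripper, tx, ty, tz, wx, wy, wz, gripper, ...]. A call has 1 to 12 rows; each row shifts and turns the commanded pose from where the row before left it; what a row does not reach is not made up. A row lasts 1/10 s, in which the tool goes at most 50 mm and 8.59 degrees, less where a joint would pass 70% of its speed; a pose out of reach is approached as far as the arm can. A call with a gripper value outside its range is refused whole. The fingers move at their own pace and stop on an object; "newtons" is the grip in N (left out, the last holds). Time passes only in rows, so rows that do not move let the fingers close. It gives the time, the measured TCP pose, the force, the opening and the grip force at its end, in the units of the state.
- r.read_state(): the state, without advancing time (a new reading comes with each control period).
- cams.snapshot(name): name is "side" or "top"; returns a dict with "image" (400x640x3 uint8, red, green, blue), "z_map" (400x640 float32, mm along the optical axis (not along the pixel's ray), 0 where there is no reading), "vertical_fov" (degrees; the focal length in pixels is half the picture's height over the tangent of half this angle, whatever the lens; pixels are square), "cx", "cy" (the principal point, pixels), "position" and "attitude" of the camera in the world. Camera axes: x right, y down, z forward; pixel columns grow to the right and rows downward; lengths in mm; the calibration is good to about 2 mm. A picture is of the moment at which its call begins.
- ticket.sign_off(): hands the job in; it is judged then, once.
The state is a dict: "clock": time; "joint_pos": joint angles; "joint_vel": joint speeds; "effort": joint torques, N m; "position": TCP position; "orientation": TCP orientation; "ft_force": force on the tool from outside, world axes, zero at the start; "torque": the same for the moment, N m; "width": opening from 0.0 (shut) to 1.0 (fully open); "gripper_force": force on a finger pad.
Only numpy, scipy, OpenCV 4.12 (cv2) and the standard library are available. Lean on these libraries where they do the work, as an engineer would, in place of code of your own. Each camera call takes 0.05 s, during which the arm holds its last target. There are 200 camera calls.

## Task

The slotted weights on the two wick hangers are the wrong way round: put the large disc on the tall hanger and the small disc on the short one, parking one of them in the empty recess of the weight board or on any free spot meanwhile. Then hang the middle-sized disc on top of the large one, its slot turned a quarter turn from the slot below so that neither can slide off. All discs must end up lying flat with the stem at their centre; do not shift or tip the tea light, the dropper bottle, the ochre cup or the corked vial standing round the work.

Things in the scene. Friction and masses are not known exactly. Their poses are not given: they have to be found in the camera images.
- tall_hanger: taller weight hanger, fixed. Origin: stem axis at table level, z up. Wooden block 84x84x12 mm; on it a dark foot plate 40 mm across, its top (seat for the first disc) 17 mm above the table; upright stem 6 mm thick; collar 14 mm across at 53 to 59 mm, wire hook above up to 70 mm. The collar is wider than a slot: slide discs on and off sideways, level. Holds the small disc at the start
- short_hanger: shorter weight hanger, made alike, fixed. Origin: stem axis at table level, z up. Wooden block 68x68x12 mm; foot plate 30 mm across, its top (the seat) 17 mm above the table; stem 6 mm thick; collar 14 mm across at 41 to 47 mm; wire hook above up to 58 mm. Holds the large disc at the start
- weight_board: fixed wooden board 154x80x14 mm, long along its own x. Origin: centre of its underside, z up. Two round recesses 68 mm across, 3 mm deep (floor 11 mm above the table), centred at x = +38 and x = -38 mm. The middle disc lies loosely in the one at +x; the one at -x is empty, a free spot for parking a disc
- large_disc: large steel slotted weight, 64 mm across, 12 mm thick, about 280 g. Origin: centre of its underside, z up. A slot 11 mm wide with flared mouth runs from the centre to the rim along its own +x. To go on, the disc travels level the way its slot points until the stem is at its centre; to come off it travels the other way by more than its radius
- middle_disc: middle-sized steel slotted weight, 54 mm across, 12 mm thick, about 200 g, otherwise like the large one: origin at the centre of its underside, slot 11 mm wide from the centre to the rim along its own +x
- small_disc: small steel slotted weight, 44 mm across, 12 mm thick, about 130 g, otherwise like the large one: origin at the centre of its underside, slot 11 mm wide from the centre to the rim along its own +x
- tea_light: bystander: tea light in a metal cup, 38 mm across, 16 mm high, loose. Origin: centre of its underside, z up. Leave it where it is
- dropper: bystander: brown dropper bottle with a black rubber bulb, 33 mm across, 102 mm high, loose. Origin: centre of its underside, z up. Leave it standing where it is
- ochre_cup: bystander: ochre candle cup, 64 mm across, 62 mm high, loose. Origin: centre of its underside, z up. Leave it standing where it is. (It stands left of the tube stand, whose two upright steel posts are 0.6 m high, the nearer one at about x = 0.583, y = -0.053 m in the robot's frame; left of the cup a plank 0.43 m high leans at about x = 0.65, y = 0.17: keep the wrist clear of both)
- cork_vial: bystander: white vial with a cork, 26 mm across, 54 mm high, loose. Origin: centre of its underside, z up. Leave it standing where it is
Things that resemble listed ones, but are neither listed nor needed, are in the scene too. What is shaped like the small_disc but yellow is not meant.

How it is judged (in metres and radians):
At the end, for the whole second after the job is handed in: Large disc on the tall hanger's seat, middle disc on top of it, small disc on the short hanger's seat; each within 8 mm of the stem's axis, 4 mm of its height, level within 7 degrees, at rest; large and middle slots 60 to 120 degrees apart (horizontal distance between each of large_disc, middle_disc and tall_hanger below 0.008 m and z of large_disc in the frame of tall_hanger between 0.013 and 0.021 m and z of middle_disc in the frame of tall_hanger between 0.025 and 0.033 m and angle between the x axis of middle_disc and the x axis of large_disc, either way round above 1.05 rad and horizontal distance between small_disc and short_hanger below 0.008 m and z of small_disc in the frame of short_hanger between 0.013 and 0.021 m and angle between each of large_disc, middle_disc, small_disc's own z axis and vertical below 0.12 rad and linear speed of each of large_disc, middle_disc, small_disc below 0.02 m/s); the robot touches nothing.
It fails at once if the tea light is shifted by more than 20 mm or tipped (distance of tea_light from where it was at the start of the episode above 0.02 m or angle between tea_light's own z axis and vertical above 0.5 rad).
It fails at once if the dropper bottle is shifted by more than 20 mm or tipped (distance of dropper from where it was at the start of the episode above 0.02 m or angle between dropper's own z axis and vertical above 0.5 rad).
It fails at once if the ochre cup is shifted by more than 20 mm or tipped (distance of ochre_cup from where it was at the start of the episode above 0.02 m or angle between ochre_cup's own z axis and vertical above 0.5 rad).
It fails at once if the corked vial is shifted by more than 20 mm or tipped (distance of cork_vial from where it was at the start of the episode above 0.02 m or angle between cork_vial's own z axis and vertical above 0.5 rad).
It also fails if it takes over 120 s, if anything falls off the work surface, if the arm or the gripper's body presses on something with over 40 N, if the wrist force passes 120 N, or if a joint passes its speed limit or range.

## Working session

There is one attempt and no reset: what is moved stays moved. The work goes in short steps, Python scripts to look and compute and a tool call to move; the robot and the scene stay as the last step left them, time stands still between calls to the robot, and variables do not carry over. Pictures are saved under pics/ and viewed, at most 14 in all, crops included, and the job is handed in when it is done.

Besides the shell and the picture viewer there is one more tool, called as name(argument=value, ...) on one line, values as JSON. carry_out: Moves the arm, as the interface text tells. Its arguments: {"type":"object","properties":{"increments":{"type":"array","items":{"type":"number"}},"newtons":{"type":"number"}},"required":["increments"]}

```bash
mkdir -p pics
cat > h.py <<'E'
import numpy as np, cv2
from scipy.spatial.transform import Rotation as R
from rig import r, cams, ticket
def snap(n):
    s=cams.snapshot(n); s['f']=200/np.tan(np.radians(s['vertical_fov'])/2)
    return s
def rot(s):
    a=np.array(s['attitude'],float)
    if a.shape==(3,3): return a
    return R.from_euler('xyz',a,degrees=True).as_matrix()
def save(s,fn,crop=None,k=1):
    im=s['image'][:,:,::-1]
    if crop: u0,v0,u1,v1=crop; im=im[v0:v1,u0:u1]
    cv2.imwrite('pics/'+fn,cv2.resize(im,None,fx=k,fy=k,interpolation=cv2.INTER_CUBIC))
def ray(s,u,v):
    return rot(s)@np.array([(u-s['cx'])/s['f'],(v-s['cy'])/s['f'],1.])
def atz(s,u,v,z):
    d=ray(s,u,v);p=np.array(s['position'],float);return p+d*(z-p[2])/d[2]
def depth(s,u,v):
    return np.array(s['position'],float)+ray(s,u,v)*s['z_map'][int(round(v)),int(round(u))]
def cloud(s):
    v,u=np.mgrid[:400,:640]
    d=np.stack([(u-s['cx'])/s['f'],(v-s['cy'])/s['f'],np.ones(u.shape)],-1)*s['z_map'][...,None]
    return d@rot(s).T+np.array(s['position'],float)
E
python3 - <<'E'
from h import *
for n in('top','side'):
    s=snap(n);save(s,n+'0.png')
    print(n,{k:s[k] for k in('f','cx','cy','position','attitude')})
print(r.read_state())
E
```

```text
top {'f': np.float64(372.8570341788206), 'cx': 318.26727805749147, 'cy': 201.03079569017842, 'position': array([ 484.49889808, -150.08485855,  904.99498403]), 'attitude': array([-176.8836345 ,    0.48641438,  -90.42261715])}
side {'f': np.float64(483.6525421039179), 'cx': 321.06762668042444, 'cy': 200.26013306332038, 'position': array([ 297.64137337, -804.60958598,  615.35914163]), 'attitude': array([-127.91149196,   -1.30198156,  -18.74769458])}
{'clock': 0.1, 'joint_pos': array([-7.43129945e+01,  1.83459591e+01,  8.96987071e+01,  2.35982231e-03,
        7.20447514e+01, -1.14543631e+00]), 'joint_vel': array([ 0.10073882, -0.11779908, -0.22618356,  0.01637303, -0.11453232,
       -0.03245663]), 'effort': array([-3.24409311e-04, -4.16408765e+01, -2.34703320e+01, -4.96989730e-05,
        4.85727185e-03,  1.66989980e-05]), 'position': array([ 166.40702011, -549.94912969,  230.59138693]), 'orientation': array([-1.79910645e+02, -4.03078932e-03,  1.68317094e+01]), 'ft_force': array([ 0.28205296,  0.18966144, -0.16414023]), 'torque': array([-0.04234653, -0.00053311, -0.04835847]), 'gripper_force': 0.0, 'width': 0.9967723104366338}
```

View pics/top0.png

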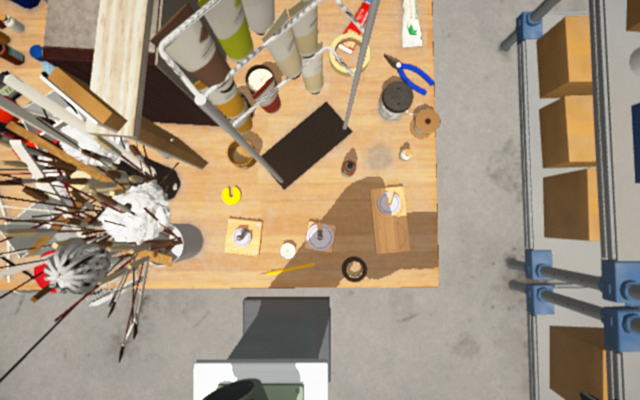

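View pics/side0.png

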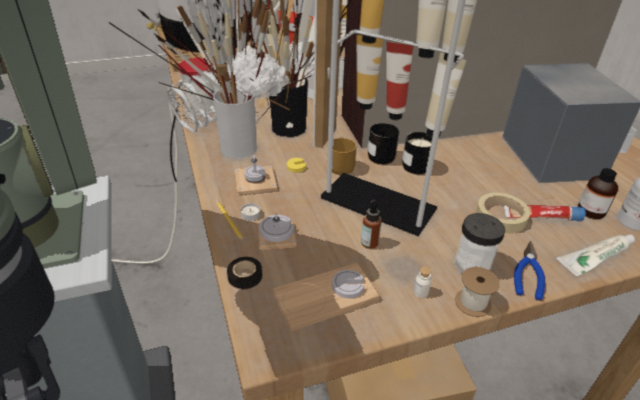

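The top view shows: tall hanger (242,237) with the small disc, short hanger (320,236) with the large disc, board (390,220) with the middle disc at (389,202), and the yellow decoy at (231,195). The bystanders are tea light (288,250), dropper (349,165), ochre cup (240,155) and vial (406,153). The small disc that is meant is the grey one on the tall hanger's block, not the yellow one. Next I'll confirm this in crops.

Run:
```python
from h import *
s=snap('top');save(s,'topc.png',(215,175,415,275),4)
t=snap('side');save(t,'sidec.png',(225,145,385,325),4 if 0 else 3.3)
np.save('/tmp/t.npy',s['z_map'])
for n,u,v,z in [('tallhook',242,237,70),('shorthook',320,236,58),('mid',389,202,23),('tea',288,250,16),('drop',349,165,102),('vial',406,153,54),('cup',240,155,62)]:
    print(n,atz(s,u,v,z).round(0),depth(s,u,v).round(0))
```

```text
tallhook [451.  28.  70.] [449.  36.  30.]
shorthook [ 451. -147.   58.] [ 451. -147.   47.]
mid [ 529. -310.   23.] [ 530. -312.   12.]
tea [417. -70.  16.] [416. -69.   5.]
drop [ 606. -211.  102.] [ 606. -211.  100.]
vial [ 640. -346.   54.] [ 640. -345.   55.]
cup [637.  35.  62.] [647.  47.   8.]
```

View pics/topc.png

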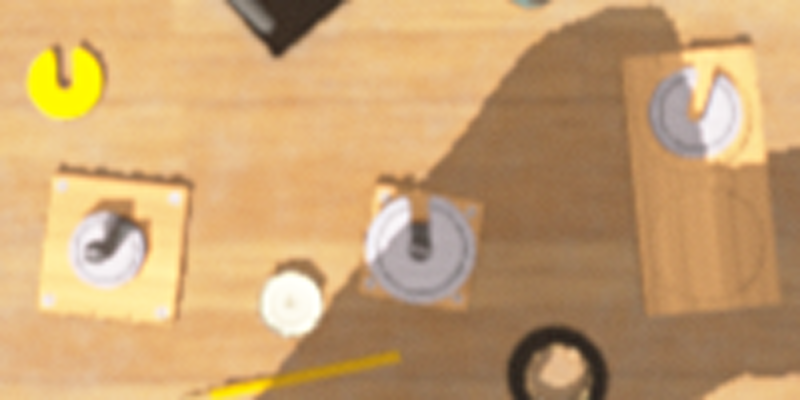

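View pics/sidec.png

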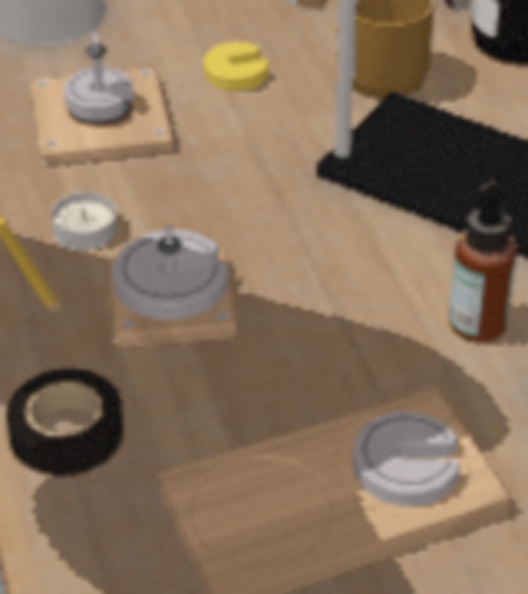

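The crops confirm the grey small disc under the tall hook, the large disc's slot along about +x, the middle disc's slot along about +x tilted towards −y, and an empty near recess. Next I'll measure from depth.

```bash
cat >> h.py <<'E'
def disc(P,c,z,rad,dz=3.5,show=True):
    "circle centre of flat top at z near c, slot direction from missing area"
    m=(abs(P[...,2]-z)<dz)&(np.hypot(P[...,0]-c[0],P[...,1]-c[1])<rad+14)
    q=P[m][:,:2]
    from scipy.optimize import least_squares
    (a,b),_=cv2.minEnclosingCircle(q.astype(np.float32))
    return m.sum(),np.round((a,b,_),1),np.round(np.median(P[m][:,2]),1)
def inter(s,z):
    v,u=np.mgrid[:400,:640]
    d=np.stack([(u-s['cx'])/s['f'],(v-s['cy'])/s['f'],np.ones(u.shape)],-1)@rot(s).T
    p=np.array(s['position'],float); return p+d*((z-p[2])/d[...,2])[...,None]
def ortho(s,c,z,half=60,k=3):
    "rectified view at height z: up=+x,left=+y, k px/mm"
    n=int(2*half*k); jj,ii=np.meshgrid(np.arange(n),np.arange(n))
    W=np.stack([c[0]+half-ii/k,c[1]+half-jj/k,np.full(ii.shape,float(z))],-1)-np.array(s['position'],float)
    C=W@rot(s); u=C[...,0]/C[...,2]*s['f']+s['cx']; v=C[...,1]/C[...,2]*s['f']+s['cy']
    im=cv2.remap(s['image'][:,:,::-1].copy(),u.astype(np.float32),v.astype(np.float32),cv2.INTER_CUBIC)
    for g in range(0,int(2*half)+1,10):
        cv2.putText(im,'',(0,0),0,.3,0); cv2.line(im,(g*k,0),(g*k,6),(0,0,255)); cv2.line(im,(0,g*k),(6,g*k),(0,0,255))
    return im
E
python3 - <<'E'
from h import *
s=snap('top');P=cloud(s)
T,S=(451,28),(451,-147)
for n,c,z,rad in [('small',T,29,22),('large',S,29,32),('mid',(529,-310),23,27)]: print(n,disc(P,c,z,rad))
for n,c,h,zz in [('tall',T,66,12),('short',S,55,12),('board',(500,-310),110,14)]:
    m=(P[...,2]>zz-5)&(P[...,2]<zz+ (23 if n!='board' else 12))&(abs(P[...,0]-c[0])<h)&(abs(P[...,1]-c[1])<h)
    lab,L=cv2.connectedComponents(m.astype(np.uint8)); k=np.bincount(L[L>0]).argmax(); q=P[L==k]
    print(n,cv2.minAreaRect(q[:,:2].astype(np.float32)),np.median(q[:,2]))
    m=(P[...,2]>36)&(abs(P[...,0]-c[0])<h)&(abs(P[...,1]-c[1])<50); q=P[m]; print(' high',m.sum(),q.mean(0).round(1) if len(q) else '')
m=np.vstack([np.hstack([ortho(s,T,29,50,4),ortho(s,S,29,50,4)])]); cv2.imwrite('pics/o1.png',m)
o=(ortho(s,(500,-310),23,65,4));cv2.imwrite('pics/o2.png',o)
E
```

```text
small (np.int64(198), array([447.8,  38.2,  22. ]), np.float64(28.9))
large (np.int64(493), array([ 447.8, -146.4,   31.9]), np.float64(28.9))
mid (np.int64(345), array([ 526.4, -309.8,   27.2]), np.float64(22.8))
tall ((447.969482421875, 38.288856506347656), (84.8315658569336, 83.80520629882812), 83.31558990478516) 12.17540505598015
 high 29 [448.   37.6  60.5]
short ((447.5124816894531, -146.44406127929688), (67.82315063476562, 67.59015655517578), 80.25498962402344) 27.73414365391841
 high 1078 [ 483.5 -150.   882.7]
board ((486.3045959472656, -312.88409423828125), (154.10560607910156, 80.63681030273438), 4.774591445922852) 13.220829606929613
 high 0
```

View pics/o1.png

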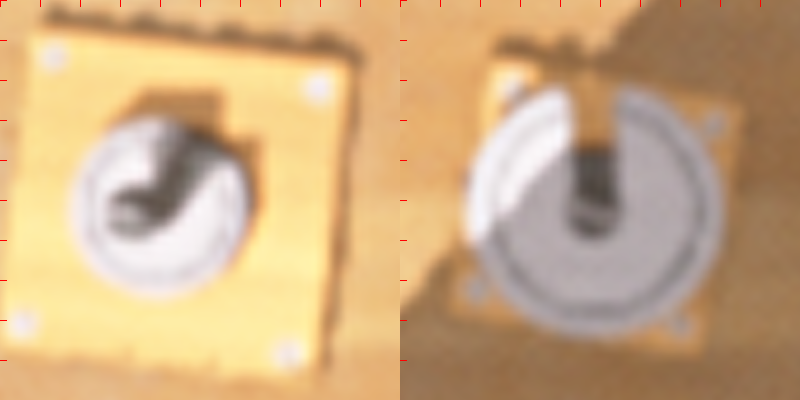

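View pics/o2.png

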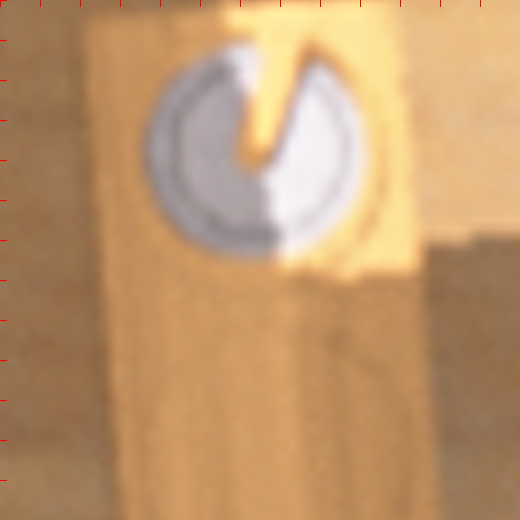

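The rectified views show the large disc's slot pointing straight to +x (593,150). The middle disc's slot points to (285,60) from centre (257,152). The small disc's slot is masked by shadow, roughly towards (190,130). Next I'll settle it with depth.

Run:
```python
from h import *
for cam in('top','side'):
  s=snap(cam);P=cloud(s)
  for n,c,z,R0 in [('small',(448,38.2),29,22),('large',(447.8,-146.4),29,32),('mid',(526.4,-309.8),23,27)]:
    # pixels whose ray at disc-top height falls in disc, but depth reads lower
    W=inter(s,z); d=W[...,:2]-c; rr=np.hypot(*np.moveaxis(d,-1,0)); m=(rr>8)&(rr<R0-3)&(P[...,2]<z-4)
    a=np.degrees(np.arctan2(d[...,1],d[...,0]))[m]
    e=d[m].mean(0)if m.any() else (0,0)
    print(cam,n,m.sum(),'dir',np.degrees(np.arctan2(e[1],e[0])).round(1),np.sort(a.round()).astype(int))
    q=(abs(P[...,2]-z)<2)&(np.hypot(P[...,0]-c[0],P[...,1]-c[1])<R0+8); print('   circle',[np.round(x,1) for x in cv2.minEnclosingCircle(P[q][:,:2].astype(np.float32))])
```

```text
top small 24 dir -38.3 [-105  -68  -56  -54  -52  -48  -47  -47  -46  -41  -40  -38  -36  -34
  -31  -30  -27  -26  -23  -21  -20  -18  -12   -9]
   circle [array([448.3,  38.4]), np.float64(21.8)]
top large 45 dir 3.5 [-34 -27 -22 -19 -15 -12 -10 -10  -9  -8  -7  -6  -6  -5  -1  -1  -1  -1
  -1  -1  -1  -1  -1   4   5   5   6   7   8   9   9  10  11  11  12  13
  13  14  15  18  21  26  33  44 165]
   circle [array([ 447.7, -146.5]), np.float64(31.7)]
top mid 34 dir -16.2 [-164  -38  -37  -36  -33  -31  -29  -28  -28  -25  -25  -24  -22  -20
  -20  -18  -17  -16  -14  -14  -12  -10   -9   -8   -3   -3   -2   -2
   -2   -2    7    8   11   28]
   circle [array([ 526. , -309.6]), np.float64(26.9)]
side small 6 dir -34.6 [-41 -40 -36 -33 -31 -29]
   circle [array([449.3,  38.5]), np.float64(23.6)]
side large 22 dir 2.3 [-8 -7 -5 -5 -4 -2 -2 -1  0  1  1  2  4  4  5  6  7  8 11 11 11 17]
   circle [array([ 449.6, -146.4]), np.float64(33.5)]
side mid 33 dir -16.9 [-36 -33 -31 -29 -28 -27 -26 -25 -25 -24 -21 -20 -20 -20 -19 -19 -19 -19
 -19 -13 -13 -12 -12 -11 -10  -9  -8  -8  -6  -4  -1   1   4]
   circle [array([ 528.3, -308.8]), np.float64(28.2)]
```

Results so far: stems at tall (448,38) and short (448,−146.5), and the middle disc at (526.5,−310). Slot directions are large ≈2°, middle ≈−17° and small ≈−36°. The heights and radii match the given sizes. I'll take the small disc first, with tool yaw 144°.

carry_out(increments=[1.76,3.68,0,0,0,0.1388,1,1.76,3.68,0,0,0,0.1388,1,1.76,3.68,0,0,0,0.1388,1,1.76,3.68,0,0,0,0.1388,1,1.76,3.68,0,0,0,0.1388,1,1.76,3.68,0,0,0,0.1388,1,1.76,3.68,0,0,0,0.1388,1,1.76,3.68,0,0,0,0.1388,1,1.76,3.68,0,0,0,0.1388,1,1.76,3.68,0,0,0,0.1388,1,1.76,3.68,0,0,0,0.1388,1,1.76,3.68,0,0,0,0.1388,1], newtons=40)

```text
clock: 1.55
position: [378.2, -107.2, 231.6]
orientation: [180.0, 0.0, 112.6]
ft_force: [1.2, -0.2, -0.0]
width: 0.996
gripper_force: 0.0
```

carry_out(increments=[1.76,3.68,0,0,0,0.1388,1,1.76,3.68,0,0,0,0.1388,1,1.76,3.68,0,0,0,0.1388,1,1.76,3.68,0,0,0,0.1388,1,0,0,-4,0,0,0,1,0,0,-4,0,0,0,1,0,0,-4,0,0,0,1,0,0,0,0,0,0,1,0,0,0,0,0,0,1])

```text
clock: 2.45
position: [448.5, 38.4, 111.8]
orientation: [-180.0, -0.0, 144.1]
ft_force: [-0.5, -0.4, 0.4]
width: 0.999
gripper_force: 0.0
```

carry_out(increments=[0,0,-3,0,0,0,1,0,0,-3,0,0,0,1,0,0,-2,0,0,0,1,0,0,-1,0,0,0,1,0,0,-0.9,0,0,0,1,0,0,0,0,0,0,0.3,0,0,0,0,0,0,-0.3,0,0,0,0,0,0,-0.3,0,0,0,0,0,0,-0.3,0,0,0,0,0,0,-0.3,0,0,0,0,0,0,-0.3])

```text
clock: 3.55
position: [449.1, 38.5, 13.6]
orientation: [179.9, 0.1, 144.1]
ft_force: [-0.4, 0.2, 5.8]
width: 0.494
gripper_force: 40.1
```

carry_out(increments=[0,0,0.4,0,0,0,-0.4,0,0,0.4,0,0,0,-0.4,0,0,0.2,0,0,0,-0.4,0,0,0,0,0,0,-0.4])

```text
clock: 3.95
position: [448.3, 38.4, 22.7]
orientation: [180.0, 0.0, 144.1]
ft_force: [-0.3, 0.1, -2.0]
width: 0.494
gripper_force: 41.0
```

Run:
```python
from h import *
t=snap('side');save(t,'g1.png',(195,110,325,210),6)
```

```text
(no output)
```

View pics/g1.png

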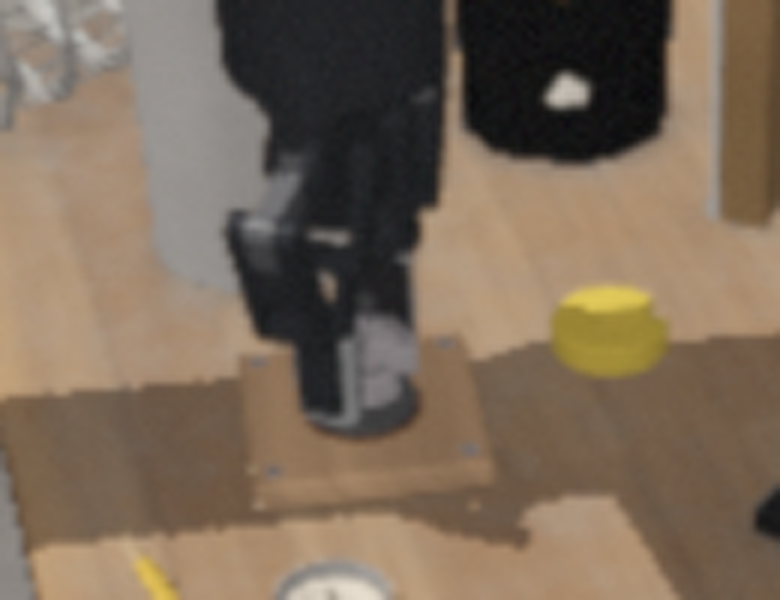

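The disc (crop 365,390) is gripped level between the pads and off the foot plate. I'll slide it off along 144°.

carry_out(increments=[-0.8,0.58,0,0,0,0,-0.4,-0.8,0.58,0,0,0,0,-0.4,-0.8,0.58,0,0,0,0,-0.4,-0.8,0.58,0,0,0,0,-0.4,-0.3,0.2,0,0,0,0,-0.4,0,0,0,0,0,0,-0.4])

```text
clock: 4.6
position: [412.5, 64.0, 22.4]
orientation: [-180.0, -0.0, 144.1]
ft_force: [-0.1, 0.2, -1.7]
width: 0.495
gripper_force: 41.0
```

carry_out(increments=[0,0,3,0,0,0,-0.4,0,0,3.5,0,0,0,-0.4,0,0,3.5,0,0,0,-0.4,0.4,-4.2,0,0,0,0.07,-0.4,0.4,-4.2,0,0,0,0.07,-0.4,0.4,-4.2,0,0,0,0.07,-0.4,0.4,-4.2,0,0,0,0.07,-0.4,0.4,-4.2,0,0,0,0.07,-0.4,0.4,-4.2,0,0,0,0.07,-0.4,0.4,-4.2,0,0,0,0.07,-0.4,0.4,-4.2,0,0,0,0.07,-0.4,0.4,-4.4,0,0,0,0.067,-0.4])

```text
clock: 5.8
position: [449.0, -318.4, 122.2]
orientation: [180.0, 0.0, -179.9]
ft_force: [0.9, 0.3, -2.1]
width: 0.49
gripper_force: 41.6
```

carry_out(increments=[0,0,-3,0,0,0,-0.4,0,0,-3,0,0,0,-0.4,0,0,-2.5,0,0,0,-0.4,0,0,-1,0,0,0,-0.4,0,0,0,0,0,0,-0.4,0,0,0,0,0,0,-0.4])

```text
clock: 6.4
position: [449.9, -316.9, 28.2]
orientation: [-179.9, 0.1, -180.0]
ft_force: [0.0, 1.0, -2.2]
width: 0.497
gripper_force: 41.6
```

carry_out(increments=[0,0,-0.5,0,0,0,-0.4,0,0,-0.4,0,0,0,-0.4,0,0,-0.3,0,0,0,-0.4,0,0,0,0,0,0,-0.4])

```text
clock: 6.8
position: [449.0, -316.2, 15.1]
orientation: [180.0, -0.0, -180.0]
ft_force: [0.5, 0.1, -1.7]
width: 0.494
gripper_force: 41.6
```

carry_out(increments=[0,0,-0.2,0,0,0,-0.4,0,0,0,0,0,0,-0.4])

```text
clock: 7.0
position: [449.1, -316.3, 13.2]
orientation: [180.0, -0.0, -180.0]
ft_force: [-0.0, -0.2, -2.0]
width: 0.493
gripper_force: 41.6
```

carry_out(increments=[0,0,-0.2,0,0,0,-0.4,0,0,0,0,0,0,-0.4])

```text
clock: 7.2
position: [449.0, -316.3, 11.1]
orientation: [180.0, -0.0, -180.0]
ft_force: [0.1, 1.1, -1.6]
width: 0.493
gripper_force: 41.6
```

carry_out(increments=[0,0,-0.2,0,0,0,-0.4,0,0,0,0,0,0,-0.4])

```text
clock: 7.4
position: [449.2, -316.5, 9.4]
orientation: [-180.0, 0.0, -180.0]
ft_force: [-0.4, 0.1, -0.1]
width: 0.494
gripper_force: 42.0
```

carry_out(increments=[0,0,0,0,0,0,0.2,0,0,0,0,0,0,0.6,0,0,0,0,0,0,1,0,0,0,0,0,0,1,0,0,3,0,0,0,1,0,0,4,0,0,0,1,0,0,4,0,0,0,1,0,4.2,0,0,0,0.02,1,0,4.2,0,0,0,0.02,1,0,4.2,0,0,0,0,1,0,4.2,0,0,0,0,1,0,0,0,0,0,0,1])

```text
clock: 8.6
position: [448.3, -144.8, 119.5]
orientation: [179.9, -0.0, -177.5]
ft_force: [-0.8, -0.9, 1.0]
width: 1.006
gripper_force: 0.0
```

```bash
cat > look.py <<'E'
from h import *
import sys
s=snap('top');P=cloud(s)
for n,c,z,R0 in eval(sys.argv[1]):
    q=(abs(P[...,2]-z)<2.5)&(np.hypot(P[...,0]-c[0],P[...,1]-c[1])<R0+8)
    if q.sum()<20: print(n,'hidden',q.sum()); continue
    (a,b),rad=cv2.minEnclosingCircle(P[q][:,:2].astype(np.float32))
    d=inter(s,z)[...,:2]-(a,b); rr=np.hypot(d[...,0],d[...,1]); m=(rr>8)&(rr<R0-3)&(P[...,2]<z-4)&(P[...,2]>0)
    e=d[m].mean(0) if m.any() else (0,0)
    X=np.c_[P[q][:,:2],np.ones(q.sum())]; pl=np.linalg.lstsq(X,P[q][:,2],rcond=None)[0]
    print(n,q.sum(),np.round([a,b,rad],1),'z',np.median(P[q][:,2]).round(1),'dir',np.degrees(np.arctan2(e[1],e[0])).round(1),'tilt',np.degrees(pl[:2]).round(1))
print(r.read_state()['position'].round(1),r.read_state()['joint_pos'].round(0))
E
python3 look.py "[('small',(449,-316),23,22),('mid',(526,-310),23,27)]"
```

```text
small 201 [ 447.1 -318.2   21.9] z 22.8 dir 1.0 tilt [-0.7  0.6]
mid 303 [ 525.9 -309.6   27.1] z 22.9 dir -20.1 tilt [-0.2 -0.4]
[ 449.1 -146.9  119.7] [ -19.   15.  112.   -0.   53. -112.]
```

carry_out(increments=[0,0,-3,0,0,0,1,0,0,-3,0,0,0,1,0,0,-3,0,0,0,1,0,0,-1,0,0,0,1,0,0,-0.9,0,0,0,1,0,0,0,0,0,0,0.4,0,0,0,0,0,0,0.2,0,0,0,0,0,0,0.1,0,0,0,0,0,0,0.1,0,0,0,0,0,0,0.1,0,0,0,0,0,0,0.1], newtons=60)

```text
clock: 9.75
position: [449.4, -147.4, 11.6]
orientation: [179.9, 0.1, -177.8]
ft_force: [-0.4, 5.7, 1.1]
width: 0.717
gripper_force: 64.7
```

carry_out(increments=[0,0,0.4,0,0,0,0.1,0,0,0.4,0,0,0,0.1,0,0,0,0,0,0,0.1,-0.5,0,0,0,0,0,0.1,-0.5,0,0,0,0,0,0.1,0,0,0,0,0,0,0.1])

```text
clock: 10.35
position: [440.0, -147.6, 19.5]
orientation: [180.0, 0.2, -177.8]
ft_force: [2.1, 5.9, -1.9]
width: 0.724
gripper_force: 66.9
```

carry_out(increments=[0,0.15,0,0,0,0,0.1,0,0,0,0,0,0,0.1])

```text
clock: 10.55
position: [439.5, -147.1, 19.0]
orientation: [-180.0, 0.1, -177.7]
ft_force: [-0.4, -0.0, -2.5]
width: 0.718
gripper_force: 66.8
```

carry_out(increments=[0,0.1,0,0,0,0,0.1,0,0,0,0,0,0,0.1])

```text
clock: 10.75
position: [439.2, -146.0, 18.5]
orientation: [-180.0, 0.0, -177.7]
ft_force: [0.7, -0.0, -3.8]
width: 0.718
gripper_force: 66.8
```

carry_out(increments=[-0.9,0,0,0,0,0,0.1,-0.9,0,0,0,0,0,0.1,-0.9,0,0,0,0,0,0.1,-0.9,0,0,0,0,0,0.1,-0.2,0,0,0,0,0,0.1,0,0,0,0,0,0,0.1])

```text
clock: 11.35
position: [400.7, -145.9, 18.4]
orientation: [180.0, 0.0, -177.7]
ft_force: [0.3, -0.2, -3.2]
width: 0.722
gripper_force: 66.8
```

carry_out(increments=[0,0,3,0,0,0,0.1,0,0,3,0,0,0,0.1,0,3.6,0,0,0,-0.015,0.1,0,3.6,0,0,0,-0.015,0.1,0,3.6,0,0,0,-0.012,0.1,0,3.6,0,0,0,0,0.1,0,3.6,0,0,0,0,0.1,0,0.6,0,0,0,0,0.1,0,0,0,0,0,0,0.1,0,0,0,0,0,0,0.1])

```text
clock: 12.35
position: [401.3, 39.7, 78.3]
orientation: [-180.0, 0.0, 179.9]
ft_force: [-0.2, -0.3, -3.2]
width: 0.72
gripper_force: 67.8
```

Run:
```python
from h import *
s=snap('top');t=snap('side');save(t,'g2.png',(195,90,345,230),4.2)
P=cloud(s);m=(P[...,2]>36)&(P[...,2]<75)&(np.hypot(P[...,0]-449,P[...,1]+146)<12);q=P[m];print('short collar',m.sum(),q.mean(0).round(1),((q.max(0)+q.min(0))/2).round(1))
m=(P[...,2]>48)&(P[...,2]<75)&(np.hypot(P[...,0]-449,P[...,1]-39)<12);q=P[m];print('tall collar',m.sum(),q.mean(0).round(1) if len(q) else'',((q.max(0)+q.min(0))/2).round(1) if len(q) else '')
print(r.read_state()['position'].round(1))
```

```text
short collar 28 [ 447.6 -146.    48.3] [ 447.4 -145.4   50.5]
tall collar 29 [448.   37.6  60.6] [448.1  38.1  63.6]
[401.2  39.2  78.3]
```

View pics/g2.png

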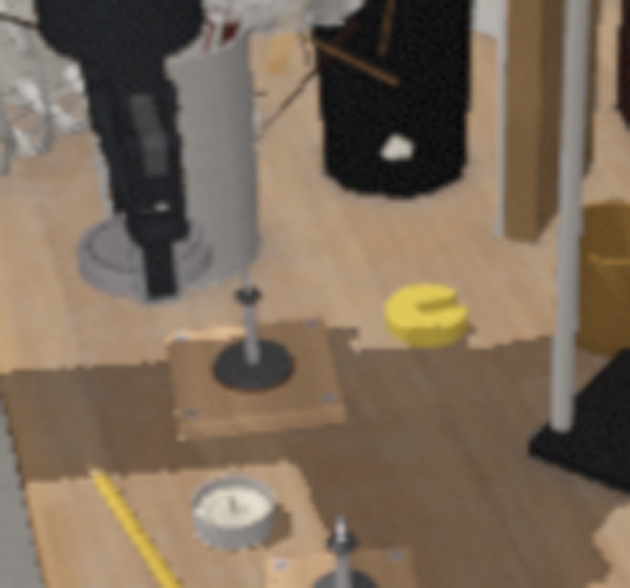

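The disc is held level at crop (145,255), and the tall stem at (250,330) is free. Next I'll go down, then slide on along +x.

carry_out(increments=[0,0,-3,0,0,0,0.1,0,0,-2.4,0,0,0,0.1,0,0,-0.4,0,0,0,0.1,0,0,0,0,0,0,0.1,0.8,0,0,0,0,0,0.1,0.8,0,0,0,0,0,0.1,0.8,0,0,0,0,0,0.1,0.6,0,0,0,0,0,0.1,0,0,0,0,0,0,0.1])

```text
clock: 13.35
position: [432.8, 40.2, 20.7]
orientation: [180.0, 0.1, 179.9]
ft_force: [-0.6, -1.0, -2.4]
width: 0.718
gripper_force: 67.8
```

carry_out(increments=[0.6,0,0,0,0,0,0.1,0.6,0,0,0,0,0,0.1,0.3,0,0,0,0,0,0.1,0,0,0,0,0,0,0.1])

```text
clock: 13.75
position: [446.8, 40.2, 20.3]
orientation: [180.0, 0.0, 179.9]
ft_force: [-0.8, -0.8, -2.1]
width: 0.719
gripper_force: 67.8
```

carry_out(increments=[0.1,0,0,0,0,0,0.1,0,0,-0.4,0,0,0,0.1,0,0,-0.3,0,0,0,0.1,0,0,0,0,0,0,0.1])

```text
clock: 14.15
position: [446.5, 40.1, 12.8]
orientation: [-180.0, -0.1, 179.9]
ft_force: [-0.0, -0.4, -2.8]
width: 0.718
gripper_force: 67.8
```

carry_out(increments=[0.25,0,0,0,0,0,0.1,0,0,0,0,0,0,0.1])

```text
clock: 14.35
position: [450.2, 40.2, 13.4]
orientation: [180.0, 0.0, 179.9]
ft_force: [0.1, -0.6, -1.4]
width: 0.721
gripper_force: 67.8
```

carry_out(increments=[0,0,-0.2,0,0,0,0.1,0,0,0,0,0,0,0.1])

```text
clock: 14.55
position: [450.1, 40.2, 11.7]
orientation: [180.0, 0.1, 179.9]
ft_force: [0.3, 0.6, 0.8]
width: 0.716
gripper_force: 68.2
```

carry_out(increments=[0,0,-0.1,0,0,0,0.1,0,0,0,0,0,0,0.6,0,0,0,0,0,0,1,0,0,0,0,0,0,1,0,0,3,0,0,0,1,0,0,4,0,0,0,1,0,0,4,0,0,0,1,0,-4.5,0,0,0,0,1,0,-4.5,0,0,0,0,1,0,-4.5,0,0,0,0,1,0,-4.5,0,0,0,0,1,0,-4.5,0,0,0,0,1])

```text
clock: 15.75
position: [449.3, -186.6, 120.3]
orientation: [180.0, 0.0, 179.9]
ft_force: [1.5, 0.9, 0.3]
width: 0.996
gripper_force: 0.0
```

carry_out(increments=[0,-4.5,0,0,0,0,1,0,-4.5,0,0,0,0,1,-0.1,-4.2,0,0,0,0,1,0,0,0,0,0,0,1])

```text
clock: 16.15
position: [448.8, -321.7, 120.1]
orientation: [-179.9, 0.1, 179.6]
ft_force: [0.6, 0.6, 0.0]
width: 0.999
gripper_force: 0.0
```

```bash
python3 look.py "[('large',(448,38),29,32),('mid',(526,-310),23,27)]"
```

```text
large 451 [448.5  38.2  32.1] z 28.8 dir -0.1 tilt [-0.3 -0.2]
mid 311 [ 526.1 -309.7   27. ] z 22.8 dir -16.9 tilt [-0.   0.3]
[ 448.3 -319.   119.8] [ -37.   22.  102.    0.   56. -126.]
```

carry_out(increments=[0.05,0.25,-3,0,0,0,1,0,0,-3,0,0,0,1,0,0,-3,0,0,0,1,0,0,-1,0,0,0,1,0,0,-0.9,0,0,0,1,0,0,0,0,0,0,0.3,0,0,0,0,0,0,-0.3,0,0,0,0,0,0,-0.3,0,0,0,0,0,0,-0.3,0,0,0,0,0,0,-0.3,0,0,0,0,0,0,-0.3], newtons=40)

```text
clock: 17.3
position: [450.0, -315.0, 13.0]
orientation: [-179.9, 0.1, 179.9]
ft_force: [-0.9, 1.0, 6.3]
width: 0.488
gripper_force: 40.5
```

carry_out(increments=[0,0,1,0,0,0,-0.4,0,0,2,0,0,0,-0.4,0,0,2,0,0,0,-0.4,0,0,2,0,0,0,-0.4,-0.8,2.8,0,0,0,0,-0.4,-0.8,2.8,0,0,0,0,-0.4,-0.8,2.8,0,0,0,0,-0.4,-0.8,2.8,0,0,0,0,-0.4,-0.8,2.8,0,0,0,0,-0.4,0,2.8,0,0,0,0,-0.4,0,0.2,0,0,0,0,-0.4,0,0,0,0,0,0,-0.4])

```text
clock: 18.5
position: [409.4, -144.2, 81.9]
orientation: [-180.0, 0.1, 180.0]
ft_force: [0.2, 0.5, -1.5]
width: 0.49
gripper_force: 41.1
```

Run:
```python
from h import *
t=snap('side');save(t,'g3.png',(195,130,345,290),3.7)
print(r.read_state()['position'].round(1))
P=cloud(t); m=(np.abs(P[...,0]-410)<35)&(np.abs(P[...,1]+145)<40)&(P[...,2]>40)&(P[...,2]<100)
print(np.percentile(P[m][:,2],[0,5,20,50]).round(1))
```

```text
[ 409.7 -144.8   81.9]
[45.8 83.4 87.9 92.9]
```

View pics/g3.png

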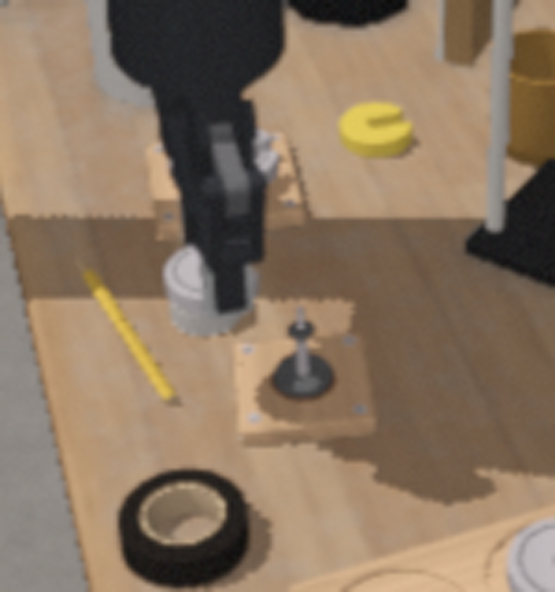

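The small disc is held level at crop (210,300), with its slot towards the free short stem at (302,355). Next I'll go down to underside height ≈23 and slide on.

carry_out(increments=[0,0,-3,0,0,0,-0.4,0,0,-2.5,0,0,0,-0.4,0,0,-0.4,0,0,0,-0.4,0,0,0,0,0,0,-0.4,0.7,0,0,0,0,0,-0.4,0.7,0,0,0,0,0,-0.4,0.7,0,0,0,0,0,-0.4,0.5,0,0,0,0,0,-0.4,0,0,0,0,0,0,-0.4])

```text
clock: 19.45
position: [436.5, -144.5, 22.7]
orientation: [-180.0, 0.1, 179.9]
ft_force: [0.4, -0.0, -1.6]
width: 0.493
gripper_force: 41.3
```

carry_out(increments=[0.5,0,0,0,0,0,-0.4,0.5,0,0,0,0,0,-0.4,0.3,0,0,0,0,0,-0.4,0,0,0,0,0,0,-0.4])

```text
clock: 19.85
position: [448.7, -144.4, 22.4]
orientation: [-180.0, 0.0, 179.9]
ft_force: [-0.9, 0.2, -1.4]
width: 0.493
gripper_force: 41.3
```

carry_out(increments=[0.05,0,-0.3,0,0,0,-0.4,0,0,-0.2,0,0,0,-0.4,0,0,0,0,0,0,-0.4])

```text
clock: 20.15
position: [448.7, -144.4, 18.8]
orientation: [-180.0, 0.0, 179.9]
ft_force: [-3.1, 1.0, 16.1]
width: 0.487
gripper_force: 42.9
```

carry_out(increments=[0,0,-0.15,0,0,0,-0.4,0,0,0,0,0,0,-0.4])

```text
clock: 20.35
position: [448.8, -144.4, 18.7]
orientation: [-180.0, 0.1, 179.9]
ft_force: [-5.9, 2.6, 29.2]
width: 0.488
gripper_force: 44.2
```

carry_out(increments=[0,0,0.2,0,0,0,-0.4,0,0,0,0,0,0,0.2,0,0,0,0,0,0,0.6,0,0,0,0,0,0,0.6,0,0,2,0,0,0,0.6,0,0,4,0,0,0,1,0,0,4,0,0,0,1,0.45,-1,0,0,0,-0.1433,1,0.45,-1,0,0,0,-0.1433,1,0.45,-1,0,0,0,-0.1433,1,0.45,-1,0,0,0,-0.1433,1,0.45,-1,0,0,0,-0.1433,1])

```text
clock: 21.55
position: [471.0, -194.7, 117.3]
orientation: [-180.0, -0.1, 138.5]
ft_force: [-0.2, 0.3, 0.5]
width: 1.0
gripper_force: 0.0
```

carry_out(increments=[0.45,-1,0,0,0,-0.1433,1,0.45,-1,0,0,0,-0.1433,1,0.45,-1,0,0,0,-0.1433,1,0.45,-1,0,0,0,-0.1433,1,0.45,-1,0,0,0,-0.1433,1,0.45,-1,0,0,0,-0.1433,1,0.45,-1,0,0,0,-0.1433,1,0.45,-1,0,0,0,-0.1433,1,0.45,-1,0,0,0,-0.1433,1,0.45,-1,0,0,0,-0.1433,1,0.45,-1,0,0,0,-0.1433,1,0.45,-0.35,0,0,0,-0.1433,1])

```text
clock: 22.75
position: [525.1, -308.7, 117.0]
orientation: [-180.0, 0.0, 39.9]
ft_force: [0.0, -0.7, 0.5]
width: 1.0
gripper_force: 0.0
```

carry_out(increments=[0.2,0,0,0,0,-0.1433,1,0,0,0,0,0,-0.1433,1,0,0,0,0,0,-0.1433,1,0,0,0,0,0,-0.1433,1,0,0,0,0,0,-0.1433,1,0,0,0,0,0,-0.1433,1,0,0,0,0,0,-0.1433,1,0,0,0,0,0,0,1])

```text
clock: 23.55
position: [526.9, -307.8, 117.1]
orientation: [-180.0, 0.1, -17.1]
ft_force: [-0.3, 0.8, -0.3]
width: 1.004
gripper_force: 0.0
```

```bash
python3 look.py "[('large',(448,38),29,32),('small',(448,-146),29,22)]"
```

```text
large 460 [448.4  38.2  32.1] z 28.8 dir 0.2 tilt [ 0.2 -0. ]
small 193 [ 445.6 -146.2   21.8] z 28.7 dir -1.5 tilt [-0.4  1. ]
[ 526.9 -307.8  117.2] [-31.  27.  94.  -0.  59.  76.]
```

carry_out(increments=[0.05,0,-3,0,0,0,1,0,0,-3,0,0,0,1,0,0,-2.7,0,0,0,1,0,0,-1,0,0,0,1,0,0,-0.9,0,0,0,1,0,0,0,0,0,0,0.3,0,0,0,0,0,0,-0.1,0,0,0,0,0,0,-0.1,0,0,0,0,0,0,-0.1,0,0,0,0,0,0,-0.1,0,0,0,0,0,0,-0.1], newtons=50)

```text
clock: 24.7
position: [528.5, -308.5, 13.6]
orientation: [179.9, -0.2, -17.1]
ft_force: [0.3, -0.1, 6.7]
width: 0.603
gripper_force: 52.3
```

carry_out(increments=[0,0,1,0,0,0,-0.2,0,0,2,0,0,0,-0.2,0,0,3,0,0,0,-0.2,0,0,3,0,0,0,-0.2,0,0,0,0,0,0,-0.2])

```text
clock: 25.2
position: [530.1, -309.3, 106.5]
orientation: [179.9, -0.5, -17.2]
ft_force: [1.0, -0.1, -2.0]
width: 0.601
gripper_force: 52.8
```

carry_out(increments=[-0.55,2.15,0,0,0,0.1335,-0.2,-0.55,2.15,0,0,0,0.1335,-0.2,-0.55,2.15,0,0,0,0.1335,-0.2,-0.55,2.15,0,0,0,0.1335,-0.2,-0.55,2.15,0,0,0,0.1335,-0.2,-0.55,2.15,0,0,0,0.1335,-0.2,-0.55,2.15,0,0,0,0.1335,-0.2,-0.55,2.15,0,0,0,0.1335,-0.2,-0.55,2.15,0,0,0,0.1335,-0.2,-0.55,2.15,0,0,0,0.1335,-0.2,-0.55,2.15,0,0,0,0.1335,-0.2,-0.55,2.15,0,0,0,0.1335,-0.2])

```text
clock: 26.4
position: [460.3, -48.9, 100.8]
orientation: [-179.9, 0.0, 74.9]
ft_force: [0.3, -0.8, -1.9]
width: 0.598
gripper_force: 52.8
```

carry_out(increments=[-0.55,2.15,0,0,0,0.1335,-0.2,-0.55,2.15,0,0,0,0.1335,-0.2,0,0,-3,0,0,0,-0.2,0,0,0,0,0,0,-0.2,0,0,0,0,0,0,-0.2])

```text
clock: 26.9
position: [449.7, -6.9, 71.2]
orientation: [-179.8, -0.0, 89.9]
ft_force: [0.7, 0.5, -2.0]
width: 0.595
gripper_force: 53.7
```

Run:
```python
from h import *
t=snap('side');save(t,'g4.png',(195,90,345,250),3.7)
print(r.read_state()['position'].round(1))
P=cloud(t); m=(np.abs(P[...,0]-450)<35)&(np.abs(P[...,1]+7)<40)&(P[...,2]>60)&(P[...,2]<110)
print(np.percentile(P[m][:,2],[0,5,10,20,50]).round(1))
```

```text
[450.6  -7.1  71.9]
[70.5 73.5 75.5 79.8 82.2]
```

View pics/g4.png

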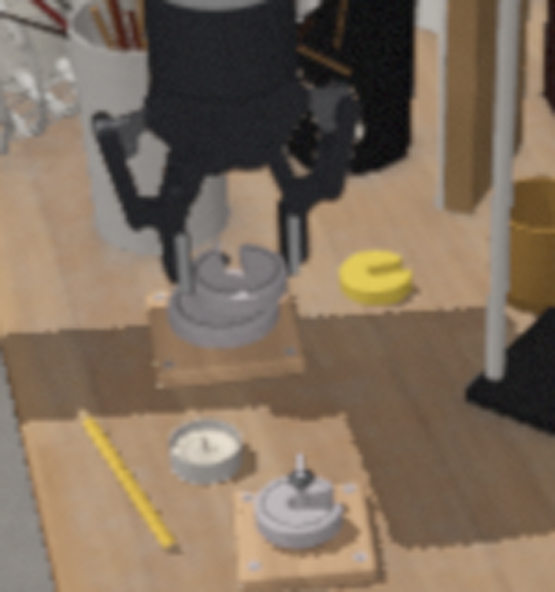

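The middle disc at crop (238,272) is between the fingers with its slot towards the stem, but it may be tilted about the grip axis. Next I'll check that with depth.

Run:
```python
from h import *
from scipy.spatial import cKDTree
t=snap('side');P=cloud(t)
# crop px disc region: (238,272)/3.7+(195,90)
v,u=np.mgrid[:400,:640]
m=(abs(u-259)<14)&(abs(v-163)<9)&(P[...,1]<30)&(P[...,2]>62)&(P[...,2]<110)
q=P[m]
best=None;rng=np.random.default_rng(0)
for _ in range(500):
    a=q[rng.choice(len(q),3,False)];n=np.cross(a[1]-a[0],a[2]-a[0]);n/=np.linalg.norm(n)+1e-9
    k=abs((q-a[0])@n)<1.2
    if abs(n[2])>.6 and (best is None or k.sum()>best.sum()):best=k
i=q[best];c=i.mean(0);n=np.linalg.svd(i-c)[2][2];n*=np.sign(n[2])
print(len(q),best.sum(),c.round(1),n.round(3),np.degrees(np.arccos(n[2])).round(1),i.min(0).round(1),i.max(0).round(1))
```

```text
364 212 [451.5 -12.7  82.7] [ 0.009 -0.001  1.   ] 0.5 [422.4 -34.6  81.2] [477.6  14.   84. ]
```

It is level (0.5°), with its underside at about TCP−1. Next I'll go down to underside ≈35 and slide along +y.

carry_out(increments=[0,0,-2.5,0,0,0,-0.2,0,0,-1.1,0,0,0,-0.2,0,0,0,0,0,0,-0.2,0,0.8,0,0,0,0,-0.2,0,0.8,0,0,0,0,-0.2,0,0.8,0,0,0,0,-0.2,0,0.4,0,0,0,0,-0.2,0,0,0,0,0,0,-0.2])

```text
clock: 27.8
position: [450.8, 21.9, 36.2]
orientation: [180.0, -0.0, 90.0]
ft_force: [-0.3, 0.3, -3.0]
width: 0.601
gripper_force: 53.8
```

carry_out(increments=[0,0.6,0,0,0,0,-0.2,0,0.6,0,0,0,0,-0.2,0,0.5,0,0,0,0,-0.2,0,0,0,0,0,0,-0.2])

```text
clock: 28.2
position: [450.6, 38.7, 35.8]
orientation: [180.0, -0.0, 90.0]
ft_force: [-0.3, -0.5, -1.7]
width: 0.599
gripper_force: 53.8
```

carry_out(increments=[0,0.15,-0.3,0,0,0,-0.2,0,0,-0.15,0,0,0,-0.2,0,0,0,0,0,0,-0.2])

```text
clock: 28.5
position: [450.6, 39.8, 31.6]
orientation: [-180.0, -0.0, 89.9]
ft_force: [-1.8, 1.6, 3.9]
width: 0.596
gripper_force: 54.3
```

carry_out(increments=[0,0,-0.1,0,0,0,-0.2,0,0,0,0,0,0,-0.2])

```text
clock: 28.7
position: [450.6, 39.7, 31.5]
orientation: [180.0, -0.0, 89.9]
ft_force: [-4.9, 1.8, 12.9]
width: 0.601
gripper_force: 55.4
```

Seated. I'll release, rise, back away and check.

carry_out(increments=[0,0,0.1,0,0,0,0.1,0,0,0,0,0,0,0.5,0,0,0,0,0,0,0.9,0,0,0,0,0,0,1,0,0,2,0,0,0,1,0,0,4,0,0,0,1,0,0,4,0,0,0,1,-1,-4,2,0,0,0,1,-1,-4,2,0,0,0,1,-1,-4,0,0,0,0,1,-1,-4,0,0,0,0,1,0,0,0,0,0,0,1])

```text
clock: 29.9
position: [409.6, -123.9, 171.5]
orientation: [180.0, 0.1, 89.6]
ft_force: [-0.3, 0.6, -0.4]
width: 1.001
gripper_force: 0.0
```

```bash
python3 look.py "[('mid',(448,38),41,27),('small',(448,-146),29,22)]"
python3 - <<'E'
from h import *
s=snap('top');save(s,'f.png',(215,140,415,275),4)
for n,u,v in [('tea',288,250),('drop',349,165),('vial',406,153)]: print(n,depth(s,u,v).round(0))
E
```

```text
mid 320 [450.4  36.2  27. ] z 40.8 dir 91.4 tilt [-0.1 -0. ]
small 143 [ 445.8 -146.4   21.8] z 28.6 dir -0.4 tilt [-0.5 -0.5]
[ 410.1 -122.1  171.3] [-18.   8. 113.   0.  59. -18.]
tea [ 454. -113.  497.]
drop [ 607. -211.   97.]
vial [ 640. -346.   52.]
```

View pics/f.png

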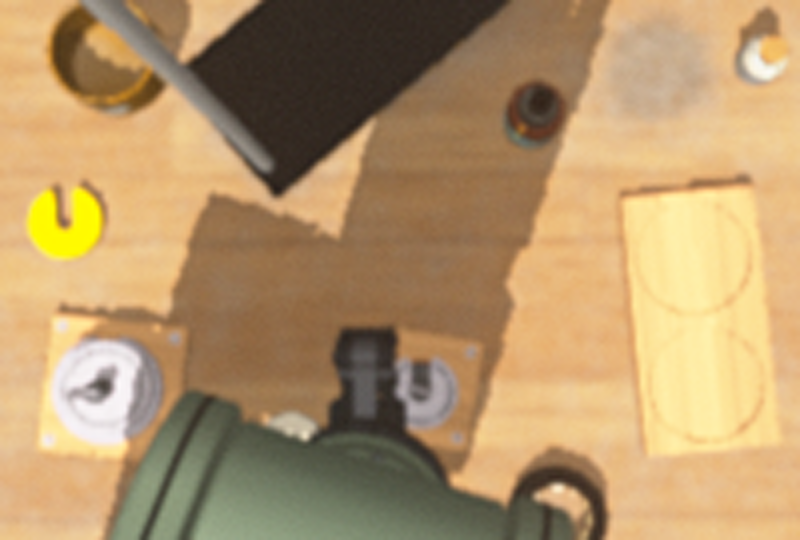

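The middle disc lies flat at z=40.8, about 3 mm from the stem, with its slot at 91° against 0° on the large disc. The small disc is flat and about 2 mm off its stem. The bystanders stand in their places and the gripper is free.

```bash
python3 -c "
from rig import ticket
print(ticket.sign_off())"
```

```text
the job is handed in; nothing more can be done
None
```

I handed the job in at about 30 s on the robot's clock, with all three discs on the right hangers and measured flat. The large disc is on the tall hanger, the middle one is on top of it with its slot about 90° away, and the small one is on the short hanger, each within about 3 mm of its stem. The dropper and vial measured where they began and the cup still stands in the final picture. The arm hid most of the tea light, so I could not re-measure it. The sign-off returned no verdict.

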